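# Unlock the nut tote, lift it and hold the nuts tilted into its pouring corner

### The job

The small grey parts tote is locked in its dock by a turn-button keeper: turn the keeper fully aside with the tote still seated, then take the tote by its raised grip bar and lift it clear of the dock. Tilt it towards its cut-off pouring corner until all five loose nuts have run together in that corner, none left behind or spilled, and finish holding it there: still in the gripper, in the air, tilted down to that corner and still, so that the fitter can take the nuts. Leave the tape roll, the screwdriver and the marker where they lie.

Things in the scene. Friction and masses are not known exactly. Their poses are not given: they have to be found in the camera images.
- dock: fixed plywood board 236 x 196 x 10 mm on the bench; aluminium cleats, 14 mm high above it, locate the tote with 2.5 mm play. Origin on the bench surface below the middle of the seated tote; board top z = 0.010. Axes = those of the seated tote: +x towards its grip-bar end, +y to the left of that, z up
- nut_tote: loose grey open tote, 165 (x) x 115 (y) x 45 mm high, walls 3, floor 4, about 0.3 kg empty. Origin at the centre of its underside, z up. A black grip bar stands over its +x end wall; the corner at (-x, +y) is cut off at 45 degrees by 34 mm with a lip only 30 mm high: the pouring corner. Seated, its origin is at dock (0, 0, 0.010)
- tote_grip (a point): centre of the tote's grip bar, at (0.0765, 0, 0.071) in the tote frame: a straight bar 14 mm thick (x), 86 mm long (y), 20 mm high, with its underside 16 mm above the rim, free on both sides; pinch it across x from above in the middle. Axes as the tote
- pour_corner (a point): point on the tote's inner floor at the middle of the cut-off corner's wall, at (-0.0634, 0.0384, 0.004) in the tote frame; it moves with the tote
- keeper (a joint): turn-button keeper, rad: 0 = closed, its arm points square over the tote's rim (dock +y) and blocks lifting; grows as it turns counterclockwise seen from above; the arm is clear of the tote's rim from about 1.15; stop at 1.6 (fully aside: arm parallel to the tote's side, pointing to dock -x). Stays where it is left (friction about 0.05 Nm)
- keeper_grip (a point): centre of the keeper's black wing grip, on the turning axis, 82 mm above the bench, at dock (-0.020, -0.0835): bar 12 mm wide (keeper x), 42 long (keeper y), z 0.066 to 0.092, on a 24 mm disc. Grasp across x from above. The point turns with the keeper: +y is where the arm points; the arm, 5 mm thick, reaches 38 mm from the axis, 5 mm above the rim
- nut1: loose steel M16 hexagon nut, 24 mm across flats, 13 mm high, 34 g, lying flat in the tote; origin at the centre of its underside. Nuts start to slide on the tote's floor at a slope of 11 to 17 degrees; along a wall they need 20 to 27
- nut2: nut like nut1
- nut3: nut like nut1
- nut4: nut like nut1
- nut5: nut like nut1
- tape_small: bystander: roll of tape 74 mm across, 13 mm high, flat on the bench; origin at the centre of its underside
- screwdriver: bystander: screwdriver about 170 mm long (along its y), handle 26 mm thick, lying on the bench; origin on its underside near the handle's front end
- marker: bystander: marker pen 135 mm long (its y), 16 mm thick, lying on the bench; origin at the centre of its underside

How it is judged (in metres and radians):
On the way:
1. the keeper is turned aside, clear of the rim, while the tote is still seated in the dock (value of joint keeper above 1.2 rad and z of nut_tote in the frame of dock below 0.018 m and distance of nut_tote from where it was at the start of the episode below 0.015 m), for 0.2 s.
At the end, for the whole second after the job is handed in: All five nuts within 82 mm of the pouring corner's wall middle; tote in the fingers (over 1 N), off the dock, that corner over 40 mm above the bench; tilted 11.5 to 54 degrees, sloping down to the pouring corner along both sides (at least 4.6 degrees each), still (under 30 mm/s) (distance between each of nut1, nut2, nut3, nut4, nut5 and pour_corner below 0.082 m and height (world z) of pour_corner above 0.04 m and angle between nut_tote's own z axis and vertical between 0.2 and 0.95 rad and angle between nut_tote's own x axis and vertical below 1.49 rad and angle between nut_tote's own y axis and vertical above 1.65 rad and contact force between nut_tote and the fingers above 1 N and contact force between nut_tote and dock below 0.2 N and linear speed of nut_tote below 0.03 m/s); the arm keeps its last pose, push and grip.
It fails at once if the tape roll, the screwdriver or the marker is moved more than 20 mm (distance of any of tape_small, screwdriver, marker from where it was at the start of the episode above 0.02 m).
It also fails if it takes over 45 s, if anything falls off the work surface, if the arm or the gripper's body presses on something with over 40 N, if the wrist force passes 120 N, or if a joint passes its speed limit or range.

### The arm

A 6-joint arm with a two-finger parallel gripper is mounted at the origin on the work surface; the furniture and walls round the work are solid. World frame = base frame: x ahead of the robot, y to its left, z up, the work surface at z = 0. Lengths are in m, angles in degrees, forces in N, time in s.
With the tool pointing down it reaches from about 0.35 to 0.875 m from the base axis. Payload 4.2 kg.
Tool frame: the origin (TCP) lies midway between the tips of the shut fingers; the grasp point (between the pads) lies 19 mm behind it; z points along the fingers, y is the line along which they close (so a half turn about z gives the same grasp; the last joint's range is limited). The gripper opens to 87 mm and grips with 3 to 60 N. Pads are 19 mm wide; open, the fingers measure 117 mm over their backs; the gripper's body (75 mm by 190 mm) begins 51 mm behind the grasp point.
Start: joints at [-52.277, 22.042, 0.453, 0, -68.411, -14.817], TCP at [0.243, -0.576, 0.19] pointing down, gripper open.
Joint ranges: [-179.83, 179.83], [-69.29, 118.12], [-61.27, 80.66], [-181.25, 117.63], [-171.15, -9.14], [-177.46, 177.46]. Speed limits (degrees/s): [159.86, 159.86, 180, 180, 180, 180].

### API

Orientations are given as a 3x3 rotation matrix whose columns are the frame's x, y, z axes.
In Python, from station import * gives the robot as it stands. The module is installed in compiled form; this text tells all that it offers.
- The arm moves only by the tool servo_tool, never from a script. Its argument "deltas" is a list of rows, each an object of numbers: "tx", "ty", "tz": the shift along the tool's x, y, z in mm; "ax", "ay", "az": the turn, a rotation vector about the tool's x, y, z in rad; "claw": the finger opening in mm, from 0 to 87. In form: [{"tx": .., "ty": .., "tz": .., "ax": .., "ay": .., "az": .., "claw": ..}, ...]. A call has 1 to 12 rows; each row is the pose to reach, as a shift and turn from the pose commanded when the call began, along the tool's axes at that moment; what a row does not reach only later rows make up. A row lasts 1/12 s, in which the tool goes at most 41.7 mm and 7.16 degrees, less where a joint would pass 70% of its speed; a pose out of reach is approached as far as the arm can. A call with a gripper value outside its range is refused whole. The fingers move at their own pace and stop on an object; the grip force is fixed at half the most. Time passes only in rows, so rows that repeat a pose let the fingers close. It gives the time, the measured TCP pose, the force, the opening and the grip force at its end, in the units of the state.
- sense(): the state, without advancing time (a new reading comes with each control period).
- capture(name): name is "scene" or "top" or "wrist"; returns the picture (480x640x3 uint8, blue, green, red); there is no depth.
- calibration(name): a dict with "fx", "fy", "cx", "cy" (pixels), "cam_to_world" (4x4, takes a point from camera to world coordinates); the wrist camera has in their place "hand_eye" (4x4, takes a point from camera to tool coordinates, whose origin is the TCP and whose axes are the flange's). Camera axes: x right, y down, z forward; pixel columns grow to the right and rows downward; lengths in m; the calibration is good to about 2 mm. A picture is of the moment at which its call begins: read the wrist's pose just before it. calibration takes no time and is no camera call.
- finish_job(): hands the job in; it is judged then, once.
Trained networks look in the newest picture that a camera, given by its name, has taken for a name from the list of things; names that differ only in an ending like _2 or _b are one class to them, and where a whole thing is asked for, a point or a joint stands for the part that bears it (a point fixed in the world has none). Each returns a list of dicts, best first, with "confidence" (0 to 1); they miss things now and then, are a little off and sometimes report something else, mostly with a low value. They report only what shows in the picture. A call takes as long as a camera call.
- recognise(label, camera): "xyz" ([x, y, z] in m, in the coordinates of the camera as it stood for that picture, good to about 4 mm: the middle of the surface that is visible of it).
- trace(label, camera): "mask" (480x640 bool, what is visible of it).
The state is a dict: "time_s": time; "joints": joint angles; "joint_velocities": joint speeds; "effort": joint torques, N m; "tcp_pos": TCP position; "ee_rot": TCP orientation; "wrist_force": force on the tool from outside, world axes, zero at the start; "moment": the same for the moment, N m; "gripper_width": opening from 0.0 (shut) to 1.0 (fully open); "gripper_force": force on a finger pad.
Only numpy, scipy, OpenCV 4.12 (cv2) and the standard library are available. Lean on these libraries where they do the work, as an engineer would, in place of code of your own. Each camera call takes 0.05 s, during which the arm holds its last target. There are 200 camera calls.

## Working session

There is one attempt and no reset: what is moved stays moved. The work goes in short steps, Python scripts to look and compute and a tool call to move; the robot and the scene stay as the last step left them, time stands still between calls to the robot, and variables do not carry over. Pictures are saved under pics/ and viewed, at most 10 in all, crops included, and the job is handed in when it is done.

Besides the shell and the picture viewer there is one more tool, called after "Request:" as name(argument=value, ...) on one line, values as JSON. servo_tool: Moves the arm, as the interface text tells. Its arguments: {"type":"object","properties":{"deltas":{"type":"array","items":{"type":"object","properties":{"tx":{"type":"number"},"ty":{"type":"number"},"tz":{"type":"number"},"ax":{"type":"number"},"ay":{"type":"number"},"az":{"type":"number"},"claw":{"type":"number"}}}}},"required":["deltas"]}

```bash
mkdir -p pics
cat > h.py <<'E'
from station import *
import numpy as np, cv2
def world(cam,p):
    return (np.array(calibration(cam)["cam_to_world"])@np.r_[p,1])[:3]
E
python3 - <<'E'
from h import *
s=sense(); print(s)
for c in("scene","top"):
    cv2.imwrite(f"pics/{c}0.png",capture(c))
    print(c,{k:np.round(v,3).tolist() for k,v in calibration(c).items()})
    for l in("dock","nut_tote","tote_grip","pour_corner","keeper","keeper_grip","nut1"):
        print(l,[(round(r["confidence"],2),np.round(world(c,r["xyz"]),4).tolist()) for r in recognise(l,c)[:6]])
E
```

```text
{'time_s': 0.0, 'joints': array([-5.22768338e+01,  2.20893480e+01,  3.81684874e-01, -2.96352521e-02,
       -6.84119921e+01, -1.48176457e+01]), 'joint_velocities': array([-0.00026268,  0.07197712,  0.01952505,  0.0794459 , -0.05923897,
        0.03425786]), 'effort': array([ 5.11857397e-04, -3.90668285e+01,  1.87412059e+01,  4.21999186e+00,
        1.10125242e-02, -1.64640305e-04]), 'tcp_pos': array([ 0.24302962, -0.57509069,  0.18868592]), 'ee_rot': array([[-9.21222125e-01, -3.89035976e-01, -8.97317323e-04],
       [-3.89037005e-01,  9.21220072e-01,  1.94608699e-03],
       [ 6.95288757e-05,  2.14186804e-03, -9.99997704e-01]]), 'wrist_force': array([ 0.4090856 , -0.2205242 ,  0.27907963]), 'moment': array([ 0.02046318, -0.0063341 ,  0.02833681]), 'gripper_force': 0.0, 'gripper_width': 0.9980468359893714}
scene {'fx': 497.106, 'fy': 497.106, 'cx': 312.313, 'cy': 233.865, 'cam_to_world': [[-0.862, -0.274, 0.427, 0.202], [-0.507, 0.458, -0.73, 0.337], [0.004, -0.845, -0.534, 0.544], [0.0, 0.0, 0.0, 1.0]]}
dock [(0.74, [0.4359, -0.1463, 0.0087])]
nut_tote [(0.84, [0.4914, -0.2055, 0.033
[... 349 characters left out ...]
 -0.1857, 0.0301]), (0.47, [0.4994, -0.2236, 0.0243])]
top {'fx': 472.598, 'fy': 472.598, 'cx': 323.475, 'cy': 237.479, 'cam_to_world': [[-0.019, -0.986, 0.165, 0.418], [-1.0, 0.017, -0.011, -0.29], [0.008, -0.165, -0.986, 1.011], [0.0, 0.0, 0.0, 1.0]]}
dock [(0.6, [0.4726, -0.2439, 0.0083]), (0.37, [0.7438, -0.0862, 0.0216])]
nut_tote [(0.77, [0.4906, -0.1906, 0.0131])]
tote_grip [(0.87, [0.4922, -0.1876, 0.0181]), (0.42, [0.5542, -0.1711, 0.0254])]
pour_corner [(0.69, [0.4948, -0.1892, 0.0148])]
keeper [(0.62, [0.4553, -0.2611, 0.0886])]
keeper_grip [(0.72, [0.452, -0.2602, 0.088])]
nut1 [(0.67, [0.4992, -0.2301, 0.0306]), (0.63, [0.5389, -0.209, 0.0277]), (0.47, [0.5117, -0.1954, 0.024])]
```

View pics/scene0.png

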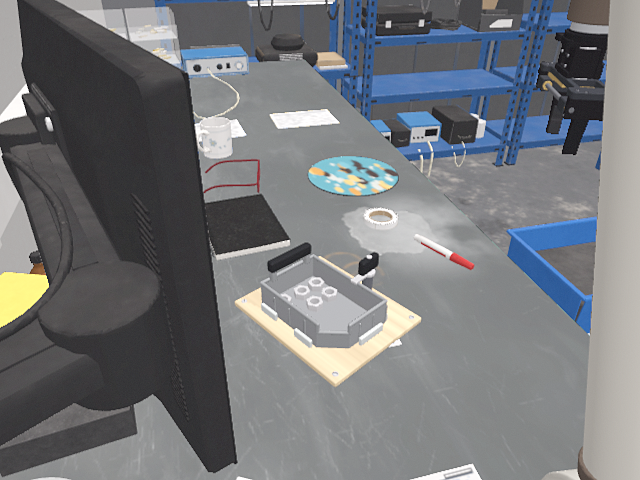

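View pics/top0.png

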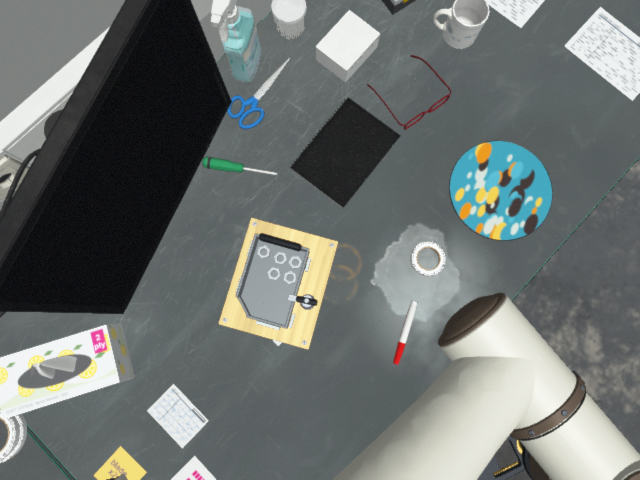

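The scene view shows the tote with its grip bar at about (290,257), the keeper at (368,265) and the pouring corner at about (350,325). The top view shows the board corners at (254,218), (338,241), (308,349) and (219,323), the bar at (280,242), and the keeper at (306,302). A tall monitor stands to the left.

```bash
cat >> h.py <<'E'
def ray(c,uv,z,T=None):
    k=calibration(c); T=np.array(k["cam_to_world"]) if T is None else T
    uv=np.atleast_2d(uv).astype(float)
    d=np.c_[(uv[:,0]-k["cx"])/k["fx"],(uv[:,1]-k["cy"])/k["fy"],np.ones(len(uv))]@T[:3,:3].T
    o=T[:3,3]; return o+d*((z-o[2])/d[:,2])[:,None]
def wristT():
    s=sense(); W=np.eye(4); W[:3,:3]=s["ee_rot"]; W[:3,3]=s["tcp_pos"]
    return W@np.array(calibration("wrist")["hand_eye"])
def big(m):
    return max(cv2.findContours(m.astype(np.uint8),0,1)[0],key=cv2.contourArea)
E
python3 - <<'E'
from h import *
im=capture("top")
C=ray("top",[(254,218),(338,241),(308,349),(219,323)],.01)
print(C.round(4).tolist(),C.mean(0)); 
for i in range(4): d=C[(i+1)%4]-C[i]; print(np.linalg.norm(d),np.degrees(np.arctan2(d[1],d[0])))
for l in("nut_tote","tote_grip","keeper","keeper_grip","dock"):
    for r in trace(l,"top")[:2]:
        q=cv2.minAreaRect(big(r["mask"])); print(l,r["confidence"],r["mask"].sum(),q)
# dark pixels: bar
g=im.max(2)
m=np.zeros_like(g); m[228:256,255:312]=g[228:256,255:312]<60
q=cv2.minAreaRect(big(m)); P=ray("top",cv2.boxPoints(q),.091); print("bar",q,P.round(4).tolist(),P.mean(0))
m=np.zeros_like(g); m[285:320,290:325]=g[285:320,290:325]<60
q=cv2.minAreaRect(big(m)); P=ray("top",cv2.boxPoints(q),.092); print("kg",q,P.round(4).tolist(),P.mean(0))
for l in ("tape_small","screwdriver","marker"): print(l,[world("top",r["xyz"]).round(3).tolist() for r in recognise(l,"top")[:1]])
E
```

```text
[[0.631, -0.1518, 0.01], [0.5775, -0.3321, 0.01], [0.3527, -0.2648, 0.01], [0.4091, -0.0804, 0.01]] [ 0.49256901 -0.20729459  0.01      ]
0.1880284731174486 -106.50779844489561
0.23463828858359545 163.32826200737156
0.19282271618040941 73.02304070042304
0.23312236444633777 -17.849645470133034
nut_tote 0.73 4383 ((270.7772216796875, 279.79833984375), (59.58376693725586, 85.92607116699219), 15.592809677124023)
tote_grip 0.65 4304 ((270.5188903808594, 279.4339599609375), (59.202396392822266, 85.98770141601562), 15.945395469665527)
tote_grip 0.31 53 ((290.0, 277.0), (10.0, 10.0), 90.0)
keeper 0.77 205 ((302.0276794433594, 298.9215087890625), (28.400650024414062, 10.705713272094727), 19.440034866333008)
keeper_grip 0.76 207 ((302.5, 300.5), (11.0, 27.0), 90.0)
dock 0.88 5559 ((278.40069580078125, 282.66082763671875), (93.53466796875, 112.7541275024414), 16.059988021850586)
bar ((279.8013610839844, 241.92852783203125), (42.71763610839844, 6.227148532867432), 15.708637237548828) [[0.571, -0.1719, 0.091], [0.583, -0.1752, 0.091], [0.5585, -0.2561, 0.091], [0.5466, -0.2527, 0.091]] [ 0.56477648 -0.2139578   0.091     ]
kg ((300.0, 298.5), (3.0, 6.0), 90.0) [[0.4564, -0.2469, 0.092], [0.4562, -0.2585, 0.092], [0.4504, -0.2584, 0.092], [0.4507, -0.2469, 0.092]] [ 0.45341995 -0.25267604  0.092     ]
tape_small [[0.536, -0.524, 0.008]]
screwdriver [[0.745, -0.086, 0.023]]
marker [[0.384, -0.464, 0.011]]
```

```bash
cat >> h.py <<'E'
from scipy.spatial.transform import Rotation as Ro
def delta(pos,R,tcp=None,ee=None):
    s=sense(); ee=s["ee_rot"] if ee is None else ee; tcp=s["tcp_pos"] if tcp is None else tcp
    return (ee.T@(np.array(pos)-tcp)*1000).round(1), Ro.from_matrix(ee.T@R).as_rotvec().round(4)
def down(yaw):  # tool z down, tool y at world angle yaw
    a=np.radians(yaw); y=np.array([np.cos(a),np.sin(a),0]); z=np.array([0,0,-1.]); return np.c_[np.cross(y,z),y,z]
E
python3 - <<'E'
from h import *
print(delta([.452,-.262,.20],down(163.3)), calibration("wrist")["hand_eye"].__repr__())
a=ray("scene",[(235,465)],0)[0];A=np.array(calibration("scene")["cam_to_world"])[:3,3]
b=ray("top",[(120,312)],0)[0];B=np.array(calibration("top")["cam_to_world"])[:3,3]
t=np.linalg.lstsq(np.c_[a-A,-(b-B)],B-A,rcond=None)[0]; print(A+t[0]*(a-A),B+t[1]*(b-B))
E
```

```text
(array([-314.4,  207.7,  -10.2]), array([-0.    ,  0.    , -0.8796])) array([[-1.37832251e-03, -9.59021941e-01, -2.83328462e-01,
         7.83850727e-02],
       [ 9.99998927e-01, -1.18097152e-03, -8.67344658e-04,
        -6.30085055e-04],
       [ 4.97199712e-04, -2.83329353e-01,  9.59022539e-01,
        -1.95521965e-01],
       [ 0.00000000e+00,  0.00000000e+00,  0.00000000e+00,
         1.00000000e+00]])
[0.4310397  0.10549314 0.0541736 ] [0.4346998  0.10734789 0.05500755]
```

Request:
servo_tool(deltas=[{"tx":-20,"ty":13,"tz":-1,"az":-0.06,"claw":45},{"tx":-52,"ty":35,"tz":-2,"az":-0.15,"claw":45},{"tx":-87,"ty":58,"tz":-4,"az":-0.25,"claw":45},{"tx":-122,"ty":81,"tz":-5,"az":-0.35,"claw":45},{"tx":-157,"ty":104,"tz":-6,"az":-0.45,"claw":45},{"tx":-192,"ty":127,"tz":-7,"az":-0.55,"claw":45},{"tx":-227,"ty":150,"tz":-8,"az":-0.65,"claw":45},{"tx":-262,"ty":173,"tz":-9,"az":-0.75,"claw":45},{"tx":-295,"ty":195,"tz":-10,"az":-0.83,"claw":45},{"tx":-314.4,"ty":207.7,"tz":-10.2,"az":-0.88,"claw":45},{"tx":-314.4,"ty":207.7,"tz":-10.2,"az":-0.88,"claw":45},{"tx":-314.4,"ty":207.7,"tz":-10.2,"az":-0.88,"claw":45}])

```text
schema error: expected keys tx, ty, tz, ax, ay, az, claw
```

Run:
```python
from h import *
s=sense(); print(s["tcp_pos"],s["ee_rot"].round(3).tolist(),s["joints"].round(1))
T=wristT(); im=capture("wrist"); cv2.imwrite("pics/w1.png",im); np.save("T1.npy",T)
for l in("nut_tote","tote_grip","keeper_grip","keeper","nut1"):
    print(l,[(round(r["confidence"],2),(T@np.r_[r["xyz"],1])[:3].round(4).tolist()) for r in recognise(l,"wrist")[:6]])
    for r in trace(l,"wrist")[:1]: print(cv2.minAreaRect(big(r["mask"])))
```

```text
[ 0.24327179 -0.57568808  0.18977741] [[-0.921, -0.389, 0.0], [-0.389, 0.921, -0.0], [-0.0, -0.0, -1.0]] [-52.3  22.    0.5  -0.  -68.4 -14.8]
nut_tote []
tote_grip []
keeper_grip []
keeper []
nut1 []
```

View pics/w1.png

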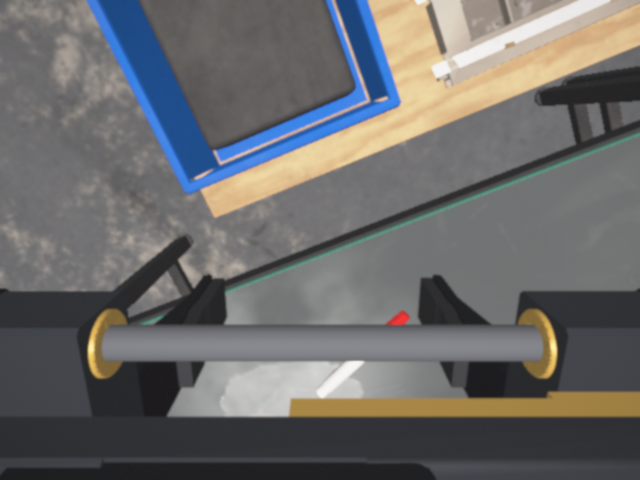

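The call was refused because every key is needed, so the wrist picture still shows the start area: the marker at (365,355) and the fingers at (200,310) and (440,310).

Request:
servo_tool(deltas=[{"tx":-20,"ty":13,"tz":-1,"ax":0,"ay":0,"az":-0.06,"claw":45},{"tx":-52,"ty":35,"tz":-2,"ax":0,"ay":0,"az":-0.15,"claw":45},{"tx":-87,"ty":58,"tz":-4,"ax":0,"ay":0,"az":-0.25,"claw":45},{"tx":-122,"ty":81,"tz":-5,"ax":0,"ay":0,"az":-0.35,"claw":45},{"tx":-157,"ty":104,"tz":-6,"ax":0,"ay":0,"az":-0.45,"claw":45},{"tx":-192,"ty":127,"tz":-7,"ax":0,"ay":0,"az":-0.55,"claw":45},{"tx":-227,"ty":150,"tz":-8,"ax":0,"ay":0,"az":-0.65,"claw":45},{"tx":-262,"ty":173,"tz":-9,"ax":0,"ay":0,"az":-0.75,"claw":45},{"tx":-295,"ty":195,"tz":-10,"ax":0,"ay":0,"az":-0.83,"claw":45},{"tx":-314.4,"ty":207.7,"tz":-10.2,"ax":0,"ay":0,"az":-0.88,"claw":45},{"tx":-314.4,"ty":207.7,"tz":-10.2,"ax":0,"ay":0,"az":-0.88,"claw":45},{"tx":-314.4,"ty":207.7,"tz":-10.2,"ax":0,"ay":0,"az":-0.88,"claw":45}])

```text
time_s: 2.8
tcp_pos: [0.4527, -0.2609, 0.2001]
ee_rot: [[-0.285, -0.959, 0.0], [-0.959, 0.285, -0.0], [0.0, -0.0, -1.0]]
wrist_force: [-0.7, -0.2, 0.5]
gripper_width: 0.515
gripper_force: 0.0
```

Run:
```python
from h import *
s=sense(); print(s["tcp_pos"],s["ee_rot"].round(3).tolist(),s["joints"].round(1))
T=wristT(); im=capture("wrist"); cv2.imwrite("pics/w2.png",im); np.save("T1.npy",T)
for l in("nut_tote","tote_grip","keeper_grip","keeper","nut1"):
    print(l,[(round(r["confidence"],2),(T@np.r_[r["xyz"],1])[:3].round(4).tolist()) for r in recognise(l,"wrist")[:6]])
    for r in trace(l,"wrist")[:1]: print(cv2.minAreaRect(big(r["mask"])))
```

```text
[ 0.45273378 -0.26088959  0.20008856] [[-0.285, -0.959, 0.0], [-0.959, 0.285, -0.0], [0.0, -0.0, -1.0]] [-12.1  11.6 -12.9   0.  -65.5  -4.4]
nut_tote [(0.88, [0.488, -0.2107, 0.0141])]
((293.9102783203125, 270.8088073730469), (193.9224395751953, 106.55219268798828), 0.4547188878059387)
tote_grip [(0.79, [0.4891, -0.2009, 0.0155])]
((293.8883056640625, 270.8498840332031), (193.92918395996094, 106.63363647460938), 0.46205273270606995)
keeper_grip [(0.87, [0.4469, -0.2675, 0.0908])]
((321.5, 214.0), (66.0, 27.0), 90.0)
keeper [(0.56, [0.4486, -0.2661, 0.0884])]
((322.5, 214.0), (66.0, 27.0), 90.0)
nut1 [(0.89, [0.5069, -0.2307, 0.0236]), (0.75, [0.5399, -0.2126, 0.0265]), (0.65, [0.5333, -0.2417, 0.0306]), (0.63, [0.5059, -0.2029, 0.0286])]
((283.0, 245.5), (21.0, 26.0), 90.0)
```

View pics/w2.png

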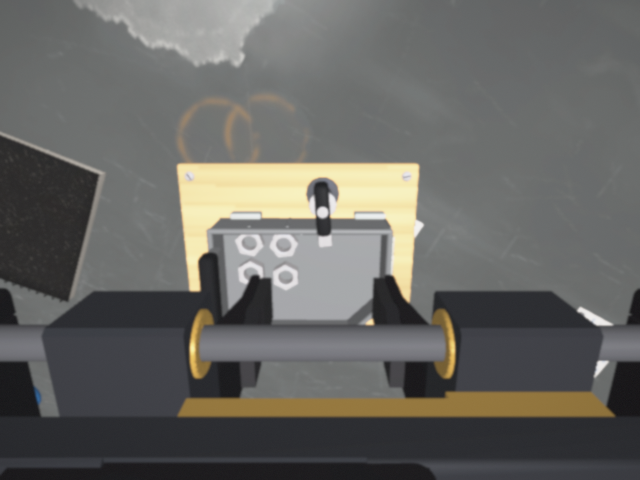

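The wrist view now shows the board square to the gripper, with the wing grip from about (322,183) to (322,235). The tote's right rim is at about x=388 and the bar's end at (208,260).

Run:
```python
from h import *
T=np.load("T1.npy"); im=cv2.imread("pics/w2.png")
P=ray("wrist",[(322,183),(322,235),(322,209)],.092,T); print(P.round(4).tolist())
g=im.max(2); m=np.zeros_like(g); m[175:250,300:345]=g[175:250,300:345]<70
c=big(m); x,y,w,h=cv2.boundingRect(c); print("wing",x,y,w,h); Q=ray("wrist",[(x,y),(x+w,y),(x,y+h),(x+w,y+h)],.092,T); print(Q.round(4).tolist(),Q.mean(0))
B=ray("wrist",[(180,164),(418,164)],.01,T); d=B[0]-B[1]; print("board edge",B.round(4).tolist(),np.linalg.norm(d),np.degrees(np.arctan2(d[1],d[0])))
```

```text
[[0.4444, -0.2896, 0.092], [0.4564, -0.2494, 0.092], [0.4502, -0.2699, 0.092]]
wing 314 182 15 26
[[0.4501, -0.2922, 0.092], [0.4389, -0.2888, 0.092], [0.456, -0.2725, 0.092], [0.4447, -0.2691, 0.092]] [ 0.44744358 -0.28064876  0.092     ]
board edge [[0.5747, -0.3341, 0.01], [0.3538, -0.2682, 0.01]] 0.23058793391058957 -16.60933840557016
```

Request:
servo_tool(deltas=[{"tx":4,"ty":1,"tz":20,"ax":0,"ay":0,"az":0,"claw":45},{"tx":8,"ty":1.5,"tz":55,"ax":0,"ay":0,"az":0,"claw":45},{"tx":8,"ty":1.5,"tz":90,"ax":0,"ay":0,"az":0,"claw":45},{"tx":8,"ty":1.5,"tz":115,"ax":0,"ay":0,"az":0,"claw":40},{"tx":8,"ty":1.5,"tz":127,"ax":0,"ay":0,"az":0,"claw":35},{"tx":8,"ty":1.5,"tz":132,"ax":0,"ay":0,"az":0,"claw":30},{"tx":8,"ty":1.5,"tz":132,"ax":0,"ay":0,"az":0,"claw":20},{"tx":8,"ty":1.5,"tz":132,"ax":0,"ay":0,"az":0,"claw":8},{"tx":8,"ty":1.5,"tz":132,"ax":0,"ay":0,"az":0,"claw":5},{"tx":8,"ty":1.5,"tz":132,"ax":0,"ay":0,"az":0,"claw":5}])

```text
time_s: 4.18
tcp_pos: [0.4493, -0.2695, 0.0693]
ee_rot: [[-0.287, -0.958, 0.003], [-0.958, 0.287, -0.001], [-0.0, -0.003, -1.0]]
wrist_force: [-0.1, 0.4, 0.6]
gripper_width: 0.126
gripper_force: 0.0
```

Request:
servo_tool(deltas=[{"tx":0,"ty":0,"tz":0,"ax":0,"ay":0,"az":0,"claw":3},{"tx":0,"ty":0,"tz":0,"ax":0,"ay":0,"az":0,"claw":3},{"tx":0,"ty":0,"tz":0,"ax":0,"ay":0,"az":0,"claw":3}])

```text
time_s: 4.43
tcp_pos: [0.4486, -0.2693, 0.0684]
ee_rot: [[-0.287, -0.958, 0.001], [-0.958, 0.287, -0.0], [-0.0, -0.001, -1.0]]
wrist_force: [0.2, -0.3, 0.3]
gripper_width: 0.041
gripper_force: 0.0
```

Run:
```python
from h import *
T=wristT(); np.save("T3.npy",T); a=capture("wrist"); b=capture("scene")
cv2.imwrite("pics/a3.png",np.hstack([a[100:400,120:520],cv2.resize(b[220:340,300:460],(400,300))]))
for c in("scene","top"):
  if c=="top": capture(c)
  for l in("keeper_grip",): print(c,[(r["confidence"],world(c,r["xyz"]).round(4)) for r in recognise(l,c)[:2]])
```

```text
scene [(0.7, array([ 0.4445, -0.2497,  0.0797]))]
top [(0.27, array([ 0.5656, -0.1971,  0.0588]))]
```

View pics/a3.png

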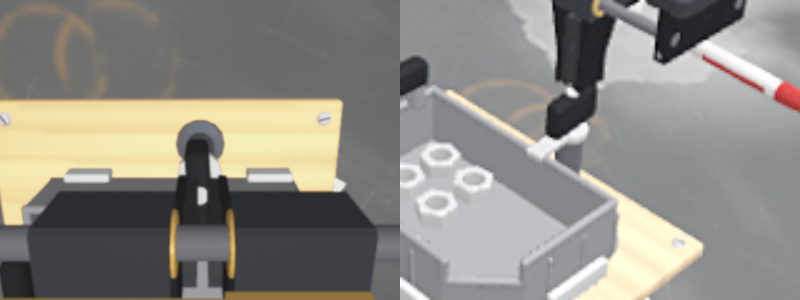

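The wrist crop shows the shut fingers just below the wing, with the wing at crop (198,150). The scene crop shows the tips right behind the wing, at (580,95). The fingers closed on nothing, so I'll project known points to locate the error.

```bash
cat >> h.py <<'E'
def proj(c,P,T=None):
    k=calibration(c); T=np.array(k["cam_to_world"]) if T is None else T
    q=(np.atleast_2d(P)-T[:3,3])@T[:3,:3]; return np.c_[q[:,0]/q[:,2]*k["fx"]+k["cx"],q[:,1]/q[:,2]*k["fy"]+k["cy"]]
E
python3 - <<'E'
from h import *
print("TCP",proj("scene",[sense()["tcp_pos"]]),proj("wrist",[sense()["tcp_pos"]],np.load("T3.npy")))
a=np.radians(-16.7);X=np.array([np.cos(a),np.sin(a),0]);Y=np.array([-np.sin(a),np.cos(a),0])
K=np.array([.449,-.268,0])
for n,p in dict(top=[0,0,.092],nearend=[0,.021,.092],farend=[0,-.021,.092],nearlow=[0,.021,.066],disc=[0,0,.066],armend=[0,.038,.0625]).items():
    w=K+p[0]*X+p[1]*Y+[0,0,p[2]]; print(n,proj("scene",[w]).round(1),proj("wrist",[w],np.load("T1.npy")).round(1),proj("wrist",[w],np.load("T3.npy")).round(1))
b=capture("scene"); cv2.imwrite("pics/a4.png",cv2.resize(b[235:305,330:430],(800,560),interpolation=cv2.INTER_CUBIC))
E
```

```text
TCP [[369.95222783 269.55079477]] [[322.69458386 271.15660711]]
top [[370.2 257.6]] [[324.2 210.8]] [[322.1 292.7]]
nearend [[361.3 262.8]] [[324.1 236.3]] [[322.1 332. ]]
farend [[378.9 252.5]] [[324.3 184.4]] [[322.  250.9]]
nearlow [[360.4 276.1]] [[324.  227.6]] [[322.2 307.4]]
disc [[369.2 270.8]] [[324.1 203.9]] [[322.1 272.1]]
armend [[352.9 282.3]] [[323.9 245. ]] [[322.2 331.4]]
```

View pics/a4.png

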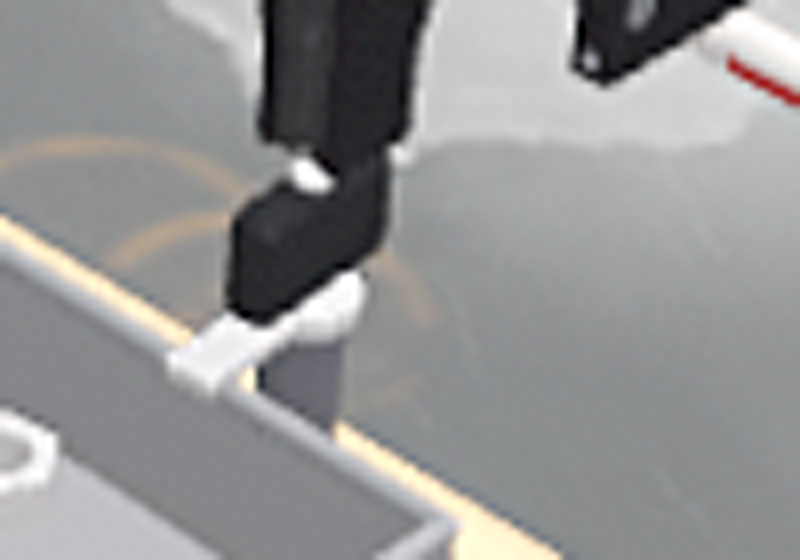

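The crop shows the fingertips ending at about (330,150), which is scene pixel (371,254). That is just above the wing's top mark at (369,256), about 25 mm higher than the reported TCP. So they closed above the wing. I'll open, go lower and close again.

Request:
servo_tool(deltas=[{"tx":0,"ty":0,"tz":0,"ax":0,"ay":0,"az":0,"claw":45},{"tx":0,"ty":0,"tz":0,"ax":0,"ay":0,"az":0,"claw":45},{"tx":0,"ty":0,"tz":0,"ax":0,"ay":0,"az":0,"claw":45},{"tx":0,"ty":0,"tz":0,"ax":0,"ay":0,"az":0,"claw":45},{"tx":0,"ty":0,"tz":5,"ax":0,"ay":0,"az":0,"claw":45},{"tx":0,"ty":0,"tz":11,"ax":0,"ay":0,"az":0,"claw":45},{"tx":0,"ty":0,"tz":16,"ax":0,"ay":0,"az":0,"claw":45},{"tx":0,"ty":0,"tz":16,"ax":0,"ay":0,"az":0,"claw":45}])

```text
time_s: 5.4
tcp_pos: [0.4472, -0.2688, 0.0504]
ee_rot: [[-0.287, -0.958, -0.003], [-0.958, 0.287, 0.001], [-0.0, 0.003, -1.0]]
wrist_force: [-0.6, 0.6, -0.3]
gripper_width: 0.493
gripper_force: 0.0
```

Run:
```python
from h import *
print(sense()["gripper_width"])
b=capture("scene"); a=capture("wrist"); cv2.imwrite("pics/a5.png",np.hstack([cv2.resize(b[225:305,320:420],(480,384),interpolation=cv2.INTER_CUBIC),cv2.resize(a[180:420,220:420],(320,384))]))
print(proj("scene",[sense()["tcp_pos"]]))
```

```text
0.4934485230038344
[[369.45949964 277.82075703]]
```

View pics/a5.png

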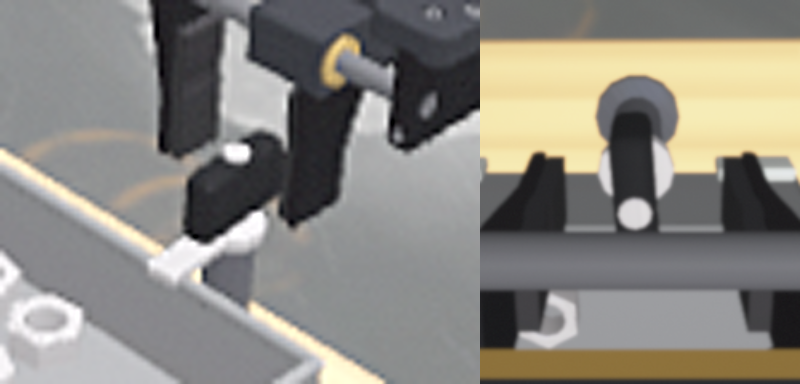

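The wing is now between the fingers: in the scene crop the tips are at (175,155) and (300,222) and the wing at (237,180). The tips are at about z=0.078, so I'll go 6 mm deeper and close.

Request:
servo_tool(deltas=[{"tx":0,"ty":-1.5,"tz":4,"ax":0,"ay":0,"az":0,"claw":35},{"tx":0,"ty":-1.5,"tz":6,"ax":0,"ay":0,"az":0,"claw":20},{"tx":0,"ty":-1.5,"tz":6,"ax":0,"ay":0,"az":0,"claw":5},{"tx":0,"ty":-1.5,"tz":6,"ax":0,"ay":0,"az":0,"claw":5},{"tx":0,"ty":-1.5,"tz":6,"ax":0,"ay":0,"az":0,"claw":5},{"tx":0,"ty":-1.5,"tz":6,"ax":0,"ay":0,"az":0,"claw":5},{"tx":0,"ty":-1.5,"tz":6,"ax":0,"ay":0,"az":0,"claw":5}])

```text
time_s: 6.08
tcp_pos: [0.4501, -0.2698, 0.0461]
ee_rot: [[-0.287, -0.958, 0.001], [-0.958, 0.287, -0.0], [0.0, -0.001, -1.0]]
wrist_force: [0.7, -0.1, -0.8]
gripper_width: 0.133
gripper_force: 29.7
```

Request:
servo_tool(deltas=[{"tx":0,"ty":0,"tz":0,"ax":0,"ay":0,"az":-0.08,"claw":5},{"tx":0,"ty":0,"tz":0,"ax":0,"ay":0,"az":-0.18,"claw":5},{"tx":0,"ty":0,"tz":0,"ax":0,"ay":0,"az":-0.28,"claw":5},{"tx":0,"ty":0,"tz":0,"ax":0,"ay":0,"az":-0.38,"claw":5},{"tx":0,"ty":0,"tz":0,"ax":0,"ay":0,"az":-0.48,"claw":5},{"tx":0,"ty":0,"tz":0,"ax":0,"ay":0,"az":-0.58,"claw":5},{"tx":0,"ty":0,"tz":0,"ax":0,"ay":0,"az":-0.68,"claw":5},{"tx":0,"ty":0,"tz":0,"ax":0,"ay":0,"az":-0.78,"claw":5}])

```text
time_s: 6.75
tcp_pos: [0.4524, -0.2696, 0.0461]
ee_rot: [[0.474, -0.881, 0.005], [-0.881, -0.474, -0.001], [0.003, -0.005, -1.0]]
wrist_force: [4.9, 1.9, -3.7]
gripper_width: 0.132
gripper_force: 29.8
```

Request:
servo_tool(deltas=[{"tx":0,"ty":0,"tz":0,"ax":0,"ay":0,"az":-0.1,"claw":5},{"tx":0,"ty":0,"tz":0,"ax":0,"ay":0,"az":-0.2,"claw":5},{"tx":0,"ty":0,"tz":0,"ax":0,"ay":0,"az":-0.3,"claw":5},{"tx":0,"ty":0,"tz":0,"ax":0,"ay":0,"az":-0.4,"claw":5},{"tx":0,"ty":0,"tz":0,"ax":0,"ay":0,"az":-0.5,"claw":5},{"tx":0,"ty":0,"tz":0,"ax":0,"ay":0,"az":-0.6,"claw":5},{"tx":0,"ty":0,"tz":0,"ax":0,"ay":0,"az":-0.7,"claw":5},{"tx":0,"ty":0,"tz":0,"ax":0,"ay":0,"az":-0.77,"claw":5},{"tx":0,"ty":0,"tz":0,"ax":0,"ay":0,"az":-0.79,"claw":5},{"tx":0,"ty":0,"tz":0,"ax":0,"ay":0,"az":-0.79,"claw":5}])

```text
time_s: 7.58
tcp_pos: [0.4539, -0.268, 0.0462]
ee_rot: [[0.958, -0.287, 0.008], [-0.287, -0.958, 0.001], [0.007, -0.003, -1.0]]
wrist_force: [7.3, 8.9, -3.9]
gripper_width: 0.133
gripper_force: 29.8
```

Request:
servo_tool(deltas=[{"tx":0,"ty":0,"tz":0,"ax":0,"ay":0,"az":0,"claw":36},{"tx":0,"ty":0,"tz":0,"ax":0,"ay":0,"az":0,"claw":36},{"tx":0,"ty":0,"tz":0,"ax":0,"ay":0,"az":0,"claw":36},{"tx":0,"ty":0,"tz":-15,"ax":0,"ay":0,"az":0,"claw":36},{"tx":0,"ty":0,"tz":-45,"ax":0,"ay":0,"az":0,"claw":40},{"tx":0,"ty":0,"tz":-80,"ax":0,"ay":0,"az":0.1,"claw":40},{"tx":0,"ty":0,"tz":-110,"ax":0,"ay":0,"az":0.22,"claw":40},{"tx":0,"ty":0,"tz":-130,"ax":0,"ay":0,"az":0.34,"claw":40},{"tx":0,"ty":0,"tz":-130,"ax":0,"ay":0,"az":0.46,"claw":40},{"tx":0,"ty":0,"tz":-130,"ax":0,"ay":0,"az":0.58,"claw":40}])

```text
time_s: 8.42
tcp_pos: [0.45, -0.2702, 0.1779]
ee_rot: [[0.638, -0.77, 0.003], [-0.77, -0.638, -0.001], [0.003, -0.002, -1.0]]
wrist_force: [0.3, -0.2, -0.9]
gripper_width: 0.456
gripper_force: 0.0
```

Run:
```python
from h import *
b=capture("scene"); t=capture("top"); cv2.imwrite("pics/a6.png",np.hstack([cv2.resize(b[225:345,250:410],(400,300),interpolation=cv2.INTER_CUBIC),cv2.resize(t[210:350,220:390],(400,330),interpolation=cv2.INTER_CUBIC)[:300]]))
print(delta([.565,-.214,.12],down(163.3)),sense()["joints"].round(1))
```

```text
(array([  31.8, -124.6,   56.2]), array([-0.  ,  0.  ,  0.99])) [-13.2  12.8 -14.8  -0.  -62.3  53.3]
```

View pics/a6.png

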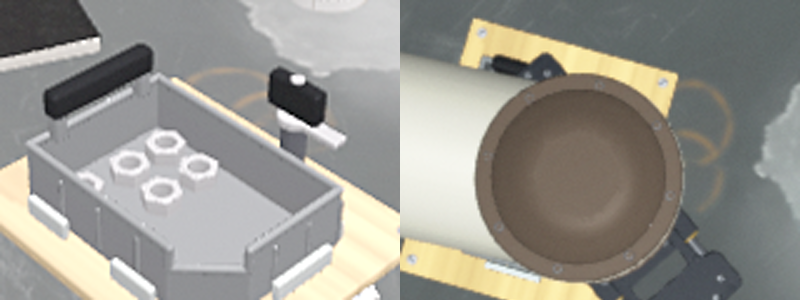

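The keeper arm now lies parallel to the tote's side (left crop, at (320,130)), pointing to dock -x. The tote is still seated and all five nuts are grouped near the bar end. Next is the grip bar.

Request:
servo_tool(deltas=[{"tx":4,"ty":-15,"tz":0,"ax":0,"ay":0,"az":0.12,"claw":45},{"tx":8,"ty":-32,"tz":0,"ax":0,"ay":0,"az":0.24,"claw":45},{"tx":13,"ty":-50,"tz":0,"ax":0,"ay":0,"az":0.36,"claw":45},{"tx":18,"ty":-68,"tz":0,"ax":0,"ay":0,"az":0.48,"claw":45},{"tx":23,"ty":-86,"tz":10,"ax":0,"ay":0,"az":0.6,"claw":45},{"tx":28,"ty":-104,"tz":25,"ax":0,"ay":0,"az":0.72,"claw":45},{"tx":32,"ty":-118,"tz":40,"ax":0,"ay":0,"az":0.84,"claw":45},{"tx":33,"ty":-125,"tz":50,"ax":0,"ay":0,"az":0.94,"claw":45},{"tx":33,"ty":-125,"tz":56,"ax":0,"ay":0,"az":0.99,"claw":45},{"tx":33,"ty":-125,"tz":56,"ax":0,"ay":0,"az":0.99,"claw":45}])

```text
time_s: 9.35
tcp_pos: [0.5652, -0.214, 0.1172]
ee_rot: [[-0.285, -0.959, -0.006], [-0.959, 0.285, 0.001], [0.001, 0.006, -1.0]]
wrist_force: [-0.4, -0.4, -0.4]
gripper_width: 0.518
gripper_force: 0.0
```

Run:
```python
from h import *
b=capture("scene"); T=wristT(); a=capture("wrist"); cv2.imwrite("pics/a7.png",np.hstack([cv2.resize(b[170:320,230:390],(400,375),interpolation=cv2.INTER_CUBIC),cv2.resize(a[150:450,160:480],(400,375))]))
print(sense()["tcp_pos"], proj("scene",[[.566,-.215,.091],sense()["tcp_pos"]]), proj("wrist",[[.566,-.215,.091]],T))
```

```text
[ 0.56622414 -0.21469333  0.11951979] [[290.06375795 252.9287209 ]
 [289.48810244 238.08132593]] [[321.26359746 253.65237196]]
```

View pics/a7.png

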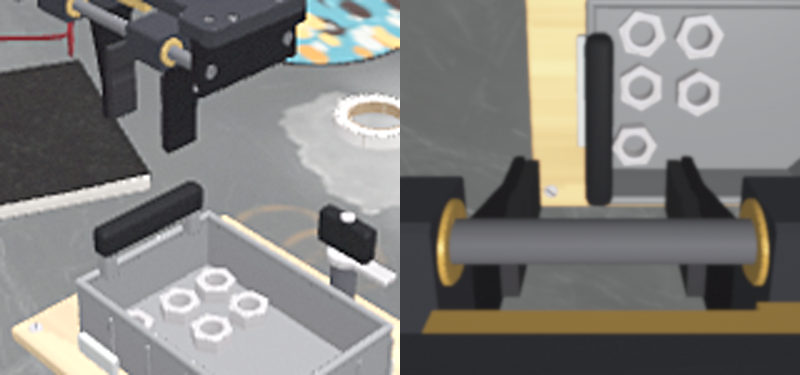

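The wrist crop shows the bar at x≈598 midway between the fingers (525 and 680), so it is centred. The bar's middle is about 3 mm towards the camera. I'll descend 80 mm, since the fingers end about 27 mm short of the TCP, and grip.

Request:
servo_tool(deltas=[{"tx":3,"ty":-1,"tz":20,"ax":0,"ay":0,"az":0,"claw":45},{"tx":3,"ty":-1,"tz":45,"ax":0,"ay":0,"az":0,"claw":45},{"tx":3,"ty":-1,"tz":65,"ax":0,"ay":0,"az":0,"claw":45},{"tx":3,"ty":-1,"tz":76,"ax":0,"ay":0,"az":0,"claw":45},{"tx":3,"ty":-1,"tz":80,"ax":0,"ay":0,"az":0,"claw":30},{"tx":3,"ty":-1,"tz":80,"ax":0,"ay":0,"az":0,"claw":5},{"tx":3,"ty":-1,"tz":80,"ax":0,"ay":0,"az":0,"claw":3},{"tx":3,"ty":-1,"tz":80,"ax":0,"ay":0,"az":0,"claw":3},{"tx":3,"ty":-1,"tz":80,"ax":0,"ay":0,"az":0,"claw":3},{"tx":3,"ty":-1,"tz":80,"ax":0,"ay":0,"az":0,"claw":3}])

```text
time_s: 10.28
tcp_pos: [0.5672, -0.2177, 0.0411]
ee_rot: [[-0.287, -0.958, 0.001], [-0.958, 0.287, -0.0], [-0.0, -0.001, -1.0]]
wrist_force: [0.2, 0.5, 0.4]
gripper_width: 0.154
gripper_force: 30.0
```

Request:
servo_tool(deltas=[{"tx":0,"ty":0,"tz":-4,"ax":0,"ay":0,"az":0,"claw":3},{"tx":0,"ty":0,"tz":-10,"ax":0,"ay":0,"az":0,"claw":3},{"tx":0,"ty":0,"tz":-18,"ax":0,"ay":0,"az":0,"claw":3},{"tx":0,"ty":0,"tz":-28,"ax":0,"ay":0,"az":0,"claw":3},{"tx":0,"ty":0,"tz":-40,"ax":0,"ay":0,"az":0,"claw":3},{"tx":0,"ty":0,"tz":-55,"ax":0,"ay":0,"az":0,"claw":3},{"tx":0,"ty":0,"tz":-70,"ax":0,"ay":0,"az":0,"claw":3},{"tx":0,"ty":0,"tz":-85,"ax":0,"ay":0,"az":0,"claw":3},{"tx":0,"ty":0,"tz":-97,"ax":0,"ay":0,"az":0,"claw":3},{"tx":0,"ty":0,"tz":-105,"ax":0,"ay":0,"az":0,"claw":3},{"tx":0,"ty":0,"tz":-110,"ax":0,"ay":0,"az":0,"claw":3},{"tx":0,"ty":0,"tz":-110,"ax":0,"ay":0,"az":0,"claw":3}])

```text
time_s: 11.28
tcp_pos: [0.5674, -0.2178, 0.1514]
ee_rot: [[-0.287, -0.958, 0.002], [-0.958, 0.287, -0.0], [-0.0, -0.002, -1.0]]
wrist_force: [0.6, 0.3, -3.7]
gripper_width: 0.161
gripper_force: 30.0
```

Run:
```python
from h import *
b=capture("scene"); cv2.imwrite("pics/a8.png",cv2.resize(b[120:360,180:440],(650,600)))
print(sense()["joints"].round(1),sense()["wrist_force"],sense()["moment"])
```

```text
[ -5.7  22.   -5.5  -0.  -62.4 -10.9] [ 0.04262895  0.50929387 -4.31123003] [ 0.02625132 -0.1102625   0.00240169]
```

View pics/a8.png

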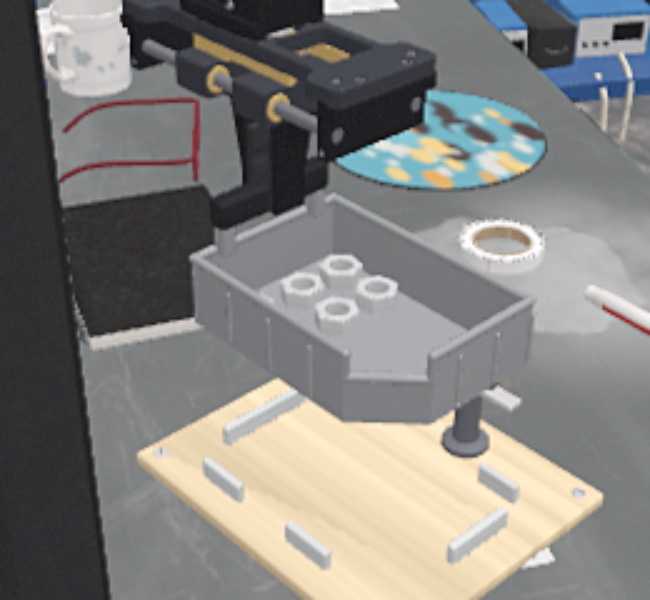

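The tote hangs clear of the dock, drooping slightly, with the nuts still near the bar end and the keeper aside. Next I'll raise it and yaw it so that the tilt falls in the arm's plane.

Request:
servo_tool(deltas=[{"tx":0,"ty":0,"tz":-6,"ax":0,"ay":0,"az":-0.03,"claw":3},{"tx":0,"ty":0,"tz":-18,"ax":0,"ay":0,"az":-0.09,"claw":3},{"tx":0,"ty":0,"tz":-32,"ax":0,"ay":0,"az":-0.17,"claw":3},{"tx":0,"ty":0,"tz":-47,"ax":0,"ay":0,"az":-0.26,"claw":3},{"tx":0,"ty":0,"tz":-62,"ax":0,"ay":0,"az":-0.35,"claw":3},{"tx":0,"ty":0,"tz":-77,"ax":0,"ay":0,"az":-0.44,"claw":3},{"tx":0,"ty":0,"tz":-92,"ax":0,"ay":0,"az":-0.53,"claw":3},{"tx":0,"ty":0,"tz":-107,"ax":0,"ay":0,"az":-0.62,"claw":3},{"tx":0,"ty":0,"tz":-121,"ax":0,"ay":0,"az":-0.71,"claw":3},{"tx":0,"ty":0,"tz":-132,"ax":0,"ay":0,"az":-0.79,"claw":3},{"tx":0,"ty":0,"tz":-138,"ax":0,"ay":0,"az":-0.86,"claw":3},{"tx":0,"ty":0,"tz":-140,"ax":0,"ay":0,"az":-0.9,"claw":3}])

```text
time_s: 12.33
tcp_pos: [0.5668, -0.2175, 0.29]
ee_rot: [[0.574, -0.819, -0.0], [-0.819, -0.574, 0.0], [-0.0, -0.0, -1.0]]
wrist_force: [0.3, 1.0, -3.9]
gripper_width: 0.151
gripper_force: 30.0
```

Run:
```python
from h import *
s=sense(); print(s["joints"].round(1),s["tcp_pos"],s["ee_rot"].round(3).tolist(),s["gripper_width"])
R=s["ee_rot"]; tx=-R[:,1]; ty=np.cross([0,0,1],tx); d=-tx+ty; d/=np.linalg.norm(d); ax=np.cross([0,0,1],d)
print("d",d,np.degrees(np.arctan2(d[1],d[0])),"axis tool",R.T@ax)
```

```text
[ -5.7  17.5   7.9  -0.  -80.5  40.8] [ 0.56683091 -0.21749903  0.29004159] [[0.574, -0.819, -0.0], [-0.819, -0.574, 0.0], [-0.0, -0.0, -1.0]] 0.15117117374806796
d [-9.85002330e-01  1.72540963e-01 -1.63508514e-04] 170.06441085646054 axis tool [ 7.07106661e-01  7.07106753e-01 -4.27747091e-04]
```

Request:
servo_tool(deltas=[{"tx":0,"ty":0,"tz":0,"ax":0.015,"ay":0.015,"az":0,"claw":3},{"tx":0,"ty":0,"tz":0,"ax":0.04,"ay":0.04,"az":0,"claw":3},{"tx":0,"ty":0,"tz":0,"ax":0.07,"ay":0.07,"az":0,"claw":3},{"tx":0,"ty":0,"tz":0,"ax":0.1,"ay":0.1,"az":0,"claw":3},{"tx":0,"ty":0,"tz":0,"ax":0.13,"ay":0.13,"az":0,"claw":3},{"tx":0,"ty":0,"tz":0,"ax":0.16,"ay":0.16,"az":0,"claw":3},{"tx":0,"ty":0,"tz":0,"ax":0.19,"ay":0.19,"az":0,"claw":3},{"tx":0,"ty":0,"tz":0,"ax":0.22,"ay":0.22,"az":0,"claw":3},{"tx":0,"ty":0,"tz":0,"ax":0.25,"ay":0.25,"az":0,"claw":3},{"tx":0,"ty":0,"tz":0,"ax":0.28,"ay":0.28,"az":0,"claw":3},{"tx":0,"ty":0,"tz":0,"ax":0.3,"ay":0.3,"az":0,"claw":3},{"tx":0,"ty":0,"tz":0,"ax":0.3,"ay":0.3,"az":0,"claw":3}])

```text
time_s: 13.33
tcp_pos: [0.5638, -0.2171, 0.2873]
ee_rot: [[0.511, -0.76, 0.4], [-0.81, -0.582, -0.071], [0.287, -0.288, -0.914]]
wrist_force: [-0.2, 0.5, -4.4]
gripper_width: 0.155
gripper_force: 30.0
```

Request:
servo_tool(deltas=[{"tx":0,"ty":0,"tz":0,"ax":0.02,"ay":0.02,"az":0,"claw":3},{"tx":0,"ty":0,"tz":0,"ax":0.04,"ay":0.04,"az":0,"claw":3},{"tx":0,"ty":0,"tz":0,"ax":0.065,"ay":0.065,"az":0,"claw":3},{"tx":0,"ty":0,"tz":0,"ax":0.09,"ay":0.09,"az":0,"claw":3},{"tx":0,"ty":0,"tz":0,"ax":0.115,"ay":0.115,"az":0,"claw":3},{"tx":0,"ty":0,"tz":0,"ax":0.14,"ay":0.14,"az":0,"claw":3},{"tx":0,"ty":0,"tz":0,"ax":0.165,"ay":0.165,"az":0,"claw":3},{"tx":0,"ty":0,"tz":0,"ax":0.19,"ay":0.19,"az":0,"claw":3},{"tx":0,"ty":0,"tz":0,"ax":0.21,"ay":0.21,"az":0,"claw":3},{"tx":0,"ty":0,"tz":0,"ax":0.22,"ay":0.22,"az":0,"claw":3},{"tx":0,"ty":0,"tz":0,"ax":0.22,"ay":0.22,"az":0,"claw":3},{"tx":0,"ty":0,"tz":0,"ax":0.22,"ay":0.22,"az":0,"claw":3}])

```text
time_s: 14.33
tcp_pos: [0.566, -0.2178, 0.2885]
ee_rot: [[0.393, -0.643, 0.657], [-0.789, -0.603, -0.118], [0.473, -0.472, -0.744]]
wrist_force: [-0.3, 0.2, -3.7]
gripper_width: 0.16
gripper_force: 30.0
```

Run:
```python
from h import *
s=sense(); print(s["time_s"],s["joints"].round(1),s["tcp_pos"],s["ee_rot"].round(3).tolist(),s["gripper_width"],s["gripper_force"])
for c in("scene","top"):
    b=capture(c)
    print(c,[(round(r["confidence"],2),world(c,r["xyz"]).round(3).tolist()) for r in recognise("nut1",c)[:7]])
    if c=="scene": cv2.imwrite("pics/a9.png",b)
```

```text
14.3333 [ -3.8  -2.8 -33.8  14.2 -17.8  26.7] [ 0.56595977 -0.21780084  0.28845187] [[0.393, -0.643, 0.657], [-0.789, -0.603, -0.118], [0.473, -0.472, -0.744]] 0.15979467821793286 30.019235908985138
scene [(0.67, [0.496, -0.276, 0.218])]
top [(0.76, [0.476, -0.289, 0.202]), (0.65, [0.488, -0.261, 0.201]), (0.57, [0.5, -0.252, 0.216]), (0.49, [0.501, -0.276, 0.214])]
```

View pics/a9.png

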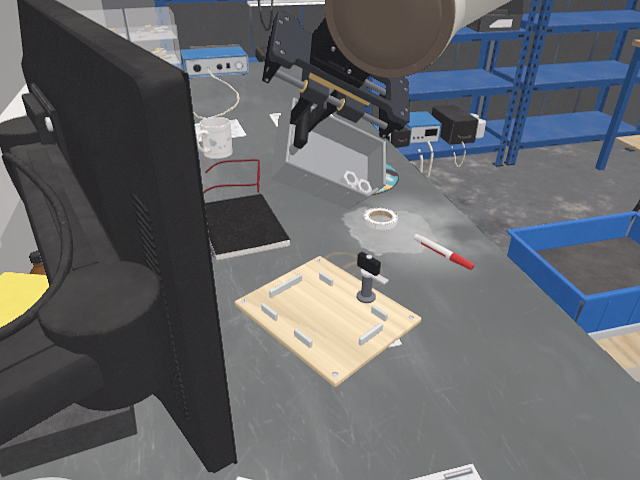

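The picture shows the tote tilted in the gripper at (335,150), two nuts visible at (350,178) and (364,187), and the dock empty. I'll compute the nuts' places in the tote frame.

```bash
cat >> h.py <<'E'
def tote():
    s=sense(); R=s["ee_rot"]; M=np.eye(4); x=-R[:,1]; z=-R[:,2]; M[:3,:3]=np.c_[x,np.cross(z,x),z]
    M[:3,3]=s["tcp_pos"]+.042*z-M[:3,:3]@[.0765,0,.071]; return M
E
python3 - <<'E'
from h import *
M=tote(); C=[-.0634,.0384,.004]; p=M[:3,:3]@C+M[:3,3]
print("tilt x,y up comp",M[2,:3],"corner",p)
for c in("scene","top"):
    b=capture(c); m=proj(c,[p])[0].round().astype(int); print(c,m)
    for r in recognise("nut1",c)[:7]: q=(world(c,r["xyz"])-M[:3,3])@M[:3,:3]; print(round(r["confidence"],2),q.round(3),np.linalg.norm(q-C).round(3))
    x0,y0=(max(m[0]-100,0),max(m[1]-90,0)); k=b[y0:y0+150,x0:x0+200]
    for P,col in (([-.0825,-.0575,.045],(0,0,255)),([.0825,.0575,.045],(255,0,0)),([.0825,-.0575,.045],(0,255,255)),(C,(0,255,0))):
        u=proj(c,[M[:3,:3]@P+M[:3,3]])[0]; cv2.circle(b,tuple(int(v) for v in u),1,col,-1)
    cv2.imwrite(f"pics/b_{c}.png",cv2.resize(k,(400,300)))
cv2.imwrite("pics/b.png",np.hstack([cv2.imread("pics/b_scene.png"),cv2.imread("pics/b_top.png")]))
E
```

```text
tilt x,y up comp [ 0.47414839 -0.47420403  0.74183141] corner [ 0.47901248 -0.27486303  0.18699762]
scene [358 198]
0.74 [-0.069  0.017  0.01 ] 0.023
0.71 [0.004 0.001 0.018] 0.079
0.66 [-0.322  0.011 -0.082] 0.274
0.61 [-0.039  0.017  0.016] 0.035
top [310 281]
0.63 [-0.037  0.018  0.011] 0.034
0.61 [-0.066  0.019  0.016] 0.023
0.57 [-0.023  0.036  0.011] 0.041
0.19 [-0.263 -0.095 -0.196] 0.312
```

View pics/b.png

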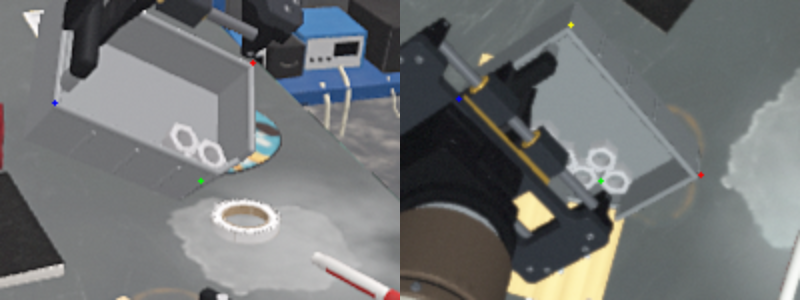

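I've already viewed more pictures than the limit of 10 allows, so from here I'll rely on the networks' numbers only. The last picture shows the tote pose matching the model, with three nuts beside the pouring corner (green mark). Now I'll check all five from the wrist camera.

Run:
```python
from h import *
M=tote(); C=np.array([-.0634,.0384,.004])
T=wristT()
for c in("wrist","scene","top"):
    b=capture(c)
    n=recognise("nut1",c)
    W=lambda p:(T@np.r_[p,1])[:3] if c=="wrist" else world(c,p)
    for r in n[:7]: q=(W(r["xyz"])-M[:3,3])@M[:3,:3]; print(c,round(r["confidence"],2),q.round(3),np.linalg.norm(q-C).round(3))
    for r in trace("nut1",c)[:7]:
        ys,xs=np.nonzero(r["mask"]); TT=T if c=="wrist" else np.array(calibration(c)["cam_to_world"])
        k=calibration(c); d=TT[:3,:3]@[(xs.mean()-k["cx"])/k["fx"],(ys.mean()-k["cy"])/k["fy"],1]
        o=(TT[:3,3]-M[:3,3])@M[:3,:3]; dd=d@M[:3,:3]; q=o+dd*(.014-o[2])/dd[2]
        print("  tr",round(r["confidence"],2),len(xs),q.round(3),(round(xs.mean()),round(ys.mean())))
```

```text
wrist 0.75 [-0.038  0.014  0.013] 0.036
wrist 0.75 [-0.049  0.037  0.013] 0.017
wrist 0.73 [-0.063  0.017  0.011] 0.023
  tr 0.94 1676 [-0.064  0.017  0.014] (563, 290)
  tr 0.8 1680 [-0.038  0.013  0.014] (519, 282)
  tr 0.58 618 [-0.046  0.032  0.014] (528, 313)
scene 0.79 [-0.039  0.017  0.019] 0.036
scene 0.57 [-0.067  0.015  0.007] 0.024
  tr 0.74 229 [-0.037  0.016  0.014] (349, 177)
  tr 0.52 151 [-0.064  0.018  0.014] (363, 184)
top 0.76 [-0.038  0.015  0.012] 0.035
top 0.6 [-0.065  0.019  0.017] 0.023
top 0.43 [-0.023  0.034  0.015] 0.042
top 0.4 [0.008 0.038 0.011] 0.071
  tr 0.69 114 [-0.043  0.039  0.014] (302, 277)
  tr 0.65 193 [-0.036  0.016  0.014] (310, 268)
  tr 0.64 165 [-0.063  0.02   0.014] (318, 280)
  tr 0.64 50 [-0.022  0.036  0.014] (296, 268)
```

Request:
servo_tool(deltas=[{"tx":4,"ty":-5,"tz":0,"ax":0,"ay":0,"az":0,"claw":3},{"tx":12,"ty":-16,"tz":0.5,"ax":0,"ay":0,"az":0,"claw":3},{"tx":22,"ty":-29,"tz":1,"ax":0,"ay":0,"az":0,"claw":3},{"tx":32,"ty":-42,"tz":1.5,"ax":0.02,"ay":0,"az":0,"claw":3},{"tx":41,"ty":-54,"tz":2,"ax":0.04,"ay":0,"az":0,"claw":3},{"tx":46,"ty":-60,"tz":2,"ax":0.06,"ay":0,"az":0,"claw":3},{"tx":47,"ty":-62,"tz":2,"ax":0.08,"ay":0,"az":0,"claw":3},{"tx":47,"ty":-62,"tz":2,"ax":0.1,"ay":0,"az":0,"claw":3},{"tx":47,"ty":-62,"tz":2,"ax":0.12,"ay":0,"az":0,"claw":3},{"tx":47,"ty":-62,"tz":2,"ax":0.14,"ay":0,"az":0,"claw":3},{"tx":47,"ty":-62,"tz":2,"ax":0.14,"ay":0,"az":0,"claw":3},{"tx":47,"ty":-62,"tz":2,"ax":0.14,"ay":0,"az":0,"claw":3}])

```text
time_s: 16.18
tcp_pos: [0.6265, -0.2178, 0.3405]
ee_rot: [[0.392, -0.542, 0.743], [-0.788, -0.615, -0.033], [0.475, -0.573, -0.668]]
wrist_force: [0.6, -0.1, -4.1]
gripper_width: 0.163
gripper_force: 30.0
```

```bash
cat > look.py <<'E'
from h import *
M=tote(); C=np.array([-.0634,.0384,.004]); s=sense()
print(s["time_s"],s["joints"].round(1),"up",M[2,:3].round(3),"tilt",np.degrees(np.arccos(M[2,2])).round(1),"corner",(M[:3,:3]@C+M[:3,3]).round(3))
T=wristT()
for c in("wrist","scene","top"):
    capture(c); W=lambda p:(T@np.r_[p,1])[:3] if c=="wrist" else world(c,p)
    for r in recognise("nut1",c)[:7]: q=(W(r["xyz"])-M[:3,3])@M[:3,:3]; print(c,round(r["confidence"],2),q.round(3),np.linalg.norm(q-C).round(3))
E
python3 look.py
```

```text
16.1833 [ -7.2   0.6 -18.1  -8.7 -23.6  50.8] up [ 0.573 -0.475  0.668] tilt 48.1 corner [ 0.554 -0.274  0.225]
wrist 0.86 [-0.036  0.014  0.014] 0.038
wrist 0.56 [-0.047  0.034  0.018] 0.022
scene 0.56 [-0.067  0.016  0.011] 0.024
scene 0.47 [-0.041  0.013  0.015] 0.036
top 0.68 [-0.064  0.017  0.015] 0.024
top 0.67 [-0.036  0.013  0.012] 0.038
top 0.6 [-0.044  0.037  0.011] 0.021
```

Run:
```python
from h import *
s=sense();R=s["ee_rot"]
R0=np.array([[.574,-.819,0],[-.819,-.574,0],[0,0,-1.]])
Rt=R0@Ro.from_rotvec([.28,.28,0]).as_matrix()
print(delta([.56,-.218,.30],Rt), Rt[2])
```

```text
(array([-44.4,  59.3, -22.4]), array([-0.3782, -0.241 ,  0.0154])) [ 0.27273982 -0.27273982 -0.92261909]
```

Request:
servo_tool(deltas=[{"tx":-2,"ty":3,"tz":-1,"ax":-0.015,"ay":-0.01,"az":0,"claw":3},{"tx":-6,"ty":8,"tz":-3,"ax":-0.05,"ay":-0.03,"az":0.002,"claw":3},{"tx":-11,"ty":14,"tz":-5,"ax":-0.09,"ay":-0.058,"az":0.004,"claw":3},{"tx":-16,"ty":21,"tz":-8,"ax":-0.135,"ay":-0.086,"az":0.006,"claw":3},{"tx":-21,"ty":28,"tz":-11,"ax":-0.18,"ay":-0.115,"az":0.007,"claw":3},{"tx":-26,"ty":35,"tz":-13,"ax":-0.225,"ay":-0.143,"az":0.009,"claw":3},{"tx":-31,"ty":42,"tz":-16,"ax":-0.27,"ay":-0.172,"az":0.011,"claw":3},{"tx":-36,"ty":49,"tz":-18,"ax":-0.31,"ay":-0.198,"az":0.013,"claw":3},{"tx":-41,"ty":55,"tz":-21,"ax":-0.35,"ay":-0.222,"az":0.014,"claw":3},{"tx":-44,"ty":59,"tz":-22,"ax":-0.378,"ay":-0.241,"az":0.015,"claw":3},{"tx":-44,"ty":59,"tz":-22,"ax":-0.378,"ay":-0.241,"az":0.015,"claw":3},{"tx":-44,"ty":59,"tz":-22,"ax":-0.378,"ay":-0.241,"az":0.015,"claw":3}])

```text
time_s: 17.48
tcp_pos: [0.5615, -0.2183, 0.3006]
ee_rot: [[0.52, -0.764, 0.382], [-0.809, -0.584, -0.067], [0.274, -0.275, -0.922]]
wrist_force: [-0.0, 0.3, -4.5]
gripper_width: 0.158
gripper_force: 30.0
```

```bash
python3 look.py
python3 - <<'E'
from h import *
M=tote()
for c in("scene","top"):
    v=(np.array(calibration(c)["cam_to_world"])[:3,3]-M[:3,3])@M[:3,:3]; print(c,(v/v[2]).round(2))
E
```

```text
17.4833 [ -4.7   4.  -12.2   2.6 -51.   38.5] up [ 0.275 -0.274  0.922] tilt 22.8 corner [ 0.444 -0.271  0.229]
wrist 0.91 [-0.042  0.013  0.014] 0.034
wrist 0.84 [-0.05   0.033  0.014] 0.018
wrist 0.73 [-0.064  0.014  0.01 ] 0.025
scene 0.54 [-0.068  0.016  0.013] 0.024
scene 0.38 [-0.041  0.009  0.018] 0.039
top 0.69 [0.002 0.046 0.016] 0.067
top 0.52 [-0.071  0.021  0.017] 0.023
scene [0.45 1.33 1.  ]
top [ 0.16 -0.24  1.  ]
```

Run:
```python
from h import *
M=tote(); C=np.array([-.0634,.0384,.004]); k=calibration("top"); TT=np.array(k["cam_to_world"])
for i in range(4):
    capture("top")
    print([(round(r["confidence"],2),((world("top",r["xyz"])-M[:3,3])@M[:3,:3]).round(3).tolist()) for r in recognise("nut1","top")])
    for r in trace("nut1","top"):
        ys,xs=np.nonzero(r["mask"]); d=TT[:3,:3]@[(xs.mean()-k["cx"])/k["fx"],(ys.mean()-k["cy"])/k["fy"],1]
        o=(TT[:3,3]-M[:3,3])@M[:3,:3]; dd=d@M[:3,:3]; print("  ",round(r["confidence"],2),len(xs),(o+dd*(.015-o[2])/dd[2]).round(3))
for l,c in(("tape_small","top"),("marker","top"),("screwdriver","top")): print(l,[world(c,r["xyz"]).round(3) for r in recognise(l,c)[:1]])
s=sense(); print(s["time_s"],s["gripper_force"],np.abs(s["joint_velocities"]).max())
```

```text
[(0.64, [0.002, 0.045, 0.017]), (0.62, [-0.073, 0.019, 0.017]), (0.56, [-0.013, 0.042, 0.011])]
   0.74 508 [-0.115 -0.162  0.015]
   0.53 64 [-0.012  0.044  0.015]
   0.51 176 [0.004 0.044 0.015]
[(0.68, [-0.07, 0.019, 0.017]), (0.68, [0.005, 0.047, 0.015])]
   0.6 61 [-0.012  0.042  0.015]
   0.46 143 [-0.067  0.02   0.015]
   0.42 185 [0.005 0.044 0.015]
[(0.58, [0.002, 0.046, 0.019])]
   0.71 150 [0.005 0.044 0.015]
   0.53 158 [-0.066  0.019  0.015]
   0.44 59 [-0.012  0.042  0.015]
[(0.59, [-0.012, 0.042, 0.016]), (0.58, [0.003, 0.047, 0.015]), (0.41, [-0.071, 0.021, 0.015])]
   0.72 184 [0.005 0.044 0.015]
   0.53 47 [-0.011  0.042  0.015]
tape_small [array([ 0.537, -0.525,  0.011])]
marker [array([ 0.385, -0.469,  0.016])]
screwdriver [array([ 0.745, -0.086,  0.024])]
18.5333 30.02516806125641 0.046483453488270904
```

All five nuts are accounted for, the furthest about 68 mm from the corner (limit 82 mm). The tilt is about 23°, the arm is still, and the tape, screwdriver and marker have not moved.

```bash
python3 -c "
from station import *
print(finish_job())"
```

```text
the job is handed in; nothing more can be done
None
```

The job is handed in, with no verdict returned: the keeper was turned aside with the tote seated, and the tote is held still about 23° down to its pouring corner with all five nuts within about 68 mm of it. I viewed 12 pictures against your limit of 10.

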